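Clamp a notebook in a screw press with a ratchet wrench

TASK

Pick up the ratchet wrench, put its square socket fully down over the square head of the press screw, and tighten the screw clockwise (seen from above) by swinging the handle back and forth, letting it slip on each return stroke, until the pressing board grips the notebook firmly: stop when the steady pull needed at the upright grip pin to turn the screw has risen from about 4 N to about 8 N, and never go past 10 N there, which would crush the notebook. Turn the screw only with the wrench, leave the wrench sitting on the screw head, and do not disturb the other things on the desk.

Things in the scene. Friction and masses are not known exactly. Their poses are not given: they have to be found in the camera images.
- wrench: ratchet wrench, about 0.33 kg, flat on the desk at the start: round head 54 mm across and 20 mm high, straight handle 16 mm wide reaching 195 mm from the head's middle (top 18 mm high or less), with an upright round steel grip pin, 12 mm thick, from 18 to 52 mm above the underside, 90 mm from the head's middle. Balanced some 78 mm out. Origin: centre of the head's underside; -x along the handle
- wrench_grip (a point): on the axis of the upright grip pin, 90 mm from the middle of the head, 40 mm above the wrench's underside, 12 mm below the pin's top; axes as the wrench. A gripper closing on the pin across the handle holds the wrench firmly
- socket (a joint): angle (rad) of the socket in the wrench's head, about the wrench's z. The handle drives the socket only clockwise seen from above (yaw falling); swung the other way it clicks past the teeth with about 1 N of drag at the pin. 15 teeth: up to 0.42 rad, and some 0.2 rad of play on the screw head, are lost at the start of each driving stroke
- socket_mouth (a point): middle of the wrench's square socket at the underside of the head; the bore is 23 mm square and goes right through the head, its sides lie along this point's x and y, which turn with the socket inside the head (so they differ from the wrench's own x by any angle)
- screw_head (a point): middle of the top of the press screw's square head, on the screw's upright axis. The head is 21 mm square and stands 26 mm above its collar, the top 4 mm tapered in by 3 mm a side; its sides lie along this point's x and y, which turn with the screw
- screw: the press screw (origin on its axis at the collar's top). Loose, it takes a steady pull of about 4 N at the wrench's pin; each radian clockwise lowers the board 1.5 mm; it stays where it is left (up to some 400 N of clamping). Once the board meets the notebook the clamping grows by about 1000 N a radian, the pull by some 1.2 to 1.7 N per 100 N. Read the pull at rest; moving adds a few N
- screw_seat (a point): top of the 38 mm round collar on which the wrench's underside rests when fully down, on the screw's axis, 84 mm above the desk (fixed to the press; axes as the press)
- press: small screw press standing fixed on the desk: dark wooden base 190 mm (its x) by 172 mm (its y) and 16 mm high, two steel posts 144 mm apart and a steel bridge 32 mm wide along y between them, its top 80 mm high (post nuts 83 mm). The screw stands in the middle of the bridge. Origin: centre of the base's underside.
- platen: the pressing board, 150 x 118 x 10 mm, under the bridge; it slides up and down on the posts as the screw turns and is 2.5 to 4 mm above the notebook at the start. Origin: centre of its underside.
- notebook: leather notebook with ribbon, cover 148 x 106 x 16 mm, lying on the press base under the board. Origin: on its underside, 10 mm from the cover's centre.
- ink_bottle: square ink bottle, 46 x 46 x 60 mm, a bystander; origin under its centre
- loupe: black folding loupe standing on its skirt, 36 x 36 x 38 mm, a bystander; origin under its centre
- stapler: desk stapler, 38 x 155 x 47 mm, a bystander; origin under its centre
Mind the look-alikes: they are no part of the job. Of the things like the notebook, leave any that is turquoise; of the rest the larger one is meant.

How it is judged:
On the way, in this order (a step that is already met when the one before it is completed fails the run):
1. the wrench sits fully down over the screw head, the notebook still loose (horizontal distance between wrench and screw_seat below 0.005 m and z of wrench in the frame of screw_seat below 0.006 m and angle between wrench's own z axis and vertical below 0.2 rad and contact force between platen and notebook below 50 N), for 0.2 s.
2. with the wrench on the screw head, the board clamps the notebook with more than 150 N (horizontal distance between wrench and screw_seat below 0.005 m and z of wrench in the frame of screw_seat below 0.008 m and contact force between platen and notebook above 150 N), for 0.2 s.
At the end, for the whole second after the job is handed in: The board clamps the notebook with more than 150 N, the notebook has stayed centred in the press (its origin within 30 mm of the press's), and the wrench is released and at rest on the screw head (origin within 6 mm of the screw's axis and 8 mm of the collar, tilted less than 0.3 rad) (contact force between platen and notebook above 150 N and horizontal distance between wrench and screw_seat below 0.006 m and z of wrench in the frame of screw_seat below 0.008 m and angle between wrench's own z axis and vertical below 0.3 rad and linear speed of wrench below 0.03 m/s and horizontal distance between notebook and press below 0.03 m); the robot touches nothing.
It fails at once if the notebook is crushed: the board presses on it with more than 650 N (contact force between platen and notebook above 650 N).
It fails at once if the fingers take hold of the screw head (contact force between the fingers and screw above 2 N).
It fails at once if the ink bottle, loupe or stapler is moved more than 30 mm (distance of any of ink_bottle, loupe, stapler from where it was at the start of the episode above 0.03 m).
It also fails if it takes over 72 s, if anything falls off the work surface, if the arm or the gripper's body presses on something with over 40 N, if the wrist force passes 120 N, or if a joint passes its speed limit or range.

ROBOT

A 6-joint arm with a two-finger parallel gripper is mounted at the origin on a cart in front of the work surface, level with it; the furniture and walls round the work are solid. World frame = base frame: x ahead of the robot, y to its left, z up, the work surface at z = 0. Lengths are in m, angles in rad, forces in N, time in s.
With the tool pointing down it reaches from about 0.3 to 0.875 m from the base axis. Payload 4.2 kg.
Tool frame: the origin (TCP) lies at the very end of the fingers, on their centre line; the grasp point (between the pads) lies 19 mm behind it; z points along the fingers, y is the line along which they close (so a half turn about z gives the same grasp; the last joint's range is limited). The gripper opens to 85 mm and grips with 20 to 120 N. Pads are 22 mm wide; open, the fingers measure 114 mm over their backs; the gripper's body (76 mm by 85 mm) begins 54 mm behind the grasp point. The pads swing forward as they close: fully open they stand 13 mm farther back than shut.
Start: joints at [-1.288, 0.32, 1.565, -0, 1.257, -0.02], TCP at [0.171, -0.549, 0.231] pointing down, gripper open.
Joint ranges: [-3.11, 3.11], [-0.84, 2.01], [0.21, 2.61], [-1.34, 4.49], [0.05, 2.63], [-2.56, 2.56]. Speed limits (rad/s): [2.57, 2.57, 3.14, 3.14, 3.14, 3.14].

INTERFACE

Orientations are given as a rotation vector (axis times angle).
In Python, from bench import arm gives the robot as it stands.
- The arm moves only by the tool apply_moves, never from a script. Its argument "increments" is a list of rows, each an object with "dp": the shift along the tool's x, y, z in cm, a list of three; "rot": the turn, a rotation vector about the tool's x, y, z in rad, a list of three; "fingers": the finger opening in cm, from 0 to 8.54. A call has 1 to 20 rows; each row is the pose to reach, as a shift and turn from the pose commanded when the call began, along the tool's axes at that moment; what a row does not reach only later rows make up. A row lasts 1/12 s, in which the tool goes at most 41.7 mm and 7.16 degrees, less where a joint would pass 70% of its speed; a pose out of reach is approached as far as the arm can. A call with a gripper value outside its range is refused whole. The fingers move at their own pace and stop on an object; "newtons" is the grip in N (left out, the last holds). Time passes only in rows, so rows that repeat a pose let the fingers close. It gives the time, the measured TCP pose, the force, the opening and the grip force at its end, in the units of the state.
- arm.get_obs(): the state, without advancing time (a new reading comes with each control period).
- arm.camera(name): name is "scene" or "top"; returns (picture, depth): 400x640x3 uint8, blue, green, red; 400x640 float32, m along the optical axis (not along the pixel's ray), 0 where there is no reading.
- arm.get_calibration(name): a dict with "intrinsics" (3x3 intrinsics, pixels), "k1" (the pictures are not rectified: a ray, as slopes to the right and down, at radius r is drawn at 1 + k1 r^2 times it, then the intrinsics apply), "camera_from_world" (4x4, takes a point from world to camera coordinates). Camera axes: x right, y up, looking along -z (the intrinsics and any distortion apply to the point x, -y, -z); pixel columns grow to the right and rows downward; lengths in m; the calibration is good to about 2 mm. A picture is of the moment at which its call begins. get_calibration takes no time and is no camera call.
- arm.hand_in(): hands the job in; it is judged then, once.
The state is a dict: "t": time; "qpos": joint angles; "joint_velocities": joint speeds; "tau": joint torques, N m; "tool_pos": TCP position; "tcp_rot": TCP orientation; "force": force on the tool from outside, world axes, zero at the start; "moment": the same for the moment, N m; "gripper_width": finger opening in m; "grasp_force": force on a finger pad.
Only numpy, scipy, OpenCV 4.12 (cv2) and the standard library are available. Lean on these libraries where they do the work, as an engineer would, in place of code of your own. Each camera call takes 0.05 s, during which the arm holds its last target. There are 200 camera calls.

## Working session

There is one attempt and no reset: what is moved stays moved. The work goes in short steps, Python scripts to look and compute and a tool call to move; the robot and the scene stay as the last step left them, time stands still between calls to the robot, and variables do not carry over. Pictures are saved under pics/ and viewed, at most 10 in all, crops included, and the job is handed in when it is done.

Besides the shell and the picture viewer there is one more tool, called after ">>>" as name(argument=value, ...) on one line, values as JSON. apply_moves: Moves the arm, as the interface text tells. Its arguments: {"type":"object","properties":{"increments":{"type":"array"},"newtons":{"type":"number"}},"required":["increments"]}

```bash
mkdir -p pics; ls; python3 - <<'E'
from bench import arm
import cv2,numpy as np
for n in("top","scene"):
    p,d=arm.camera(n); cv2.imwrite(f"pics/{n}0.png",p); np.save(f"{n}0.npy",d)
    c=arm.get_calibration(n); print(n,np.round(c["intrinsics"],1).tolist(),c["k1"],np.round(c["camera_from_world"],3).tolist())
print(arm.get_obs())
E
```

```text
pics
top [[424.4, 0.0, 320.4], [0.0, 424.4, 196.2], [0.0, 0.0, 1.0]] 0.02603513286888659 [[0.003, -1.0, -0.004, 0.057], [0.994, 0.003, 0.111, -0.545], [-0.111, -0.005, 0.994, -1.487], [0.0, 0.0, 0.0, 1.0]]
scene [[441.8, 0.0, 315.7], [0.0, 441.8, 197.1], [0.0, 0.0, 1.0]] -0.007819906998476654 [[-0.628, -0.778, -0.02, 0.401], [0.549, -0.461, 0.697, -0.348], [-0.551, 0.427, 0.717, -1.042], [0.0, 0.0, 0.0, 1.0]]
{'t': 0.1, 'qpos': array([-1.28799553e+00,  3.20223078e-01,  1.56550749e+00,  8.42355008e-06,
        1.25737812e+00, -1.99938837e-02]), 'joint_velocities': array([-0.00173502, -0.00181351, -0.00253072, -0.00046338, -0.00143642,
        0.00047364]), 'tau': array([ 8.86318730e-05, -4.16408908e+01, -2.34703982e+01, -6.11656219e-05,
        4.90258215e-03,  1.63563703e-05]), 'tool_pos': array([ 0.17135439, -0.54845828,  0.23058837]), 'tcp_rot': array([-3.10417071e+00, -4.73582981e-01,  2.99401440e-04]), 'force': array([-0.69834513, -0.22953218,  0.62701346]), 'moment': array([ 0.02831438, -0.01113483,  0.01497574]), 'grasp_force': 0.0, 'gripper_width': 0.08507034667110533}
```

View pics/top0.png

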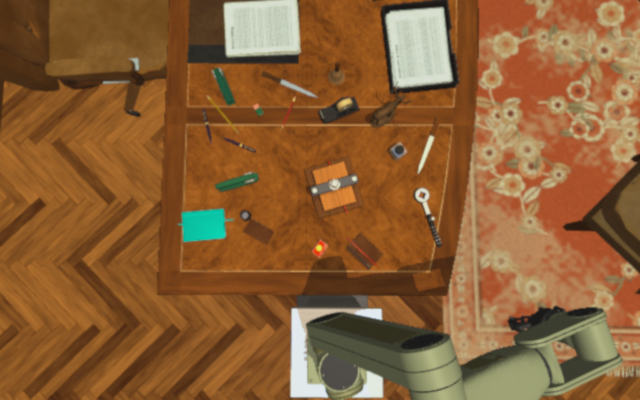

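View pics/scene0.png

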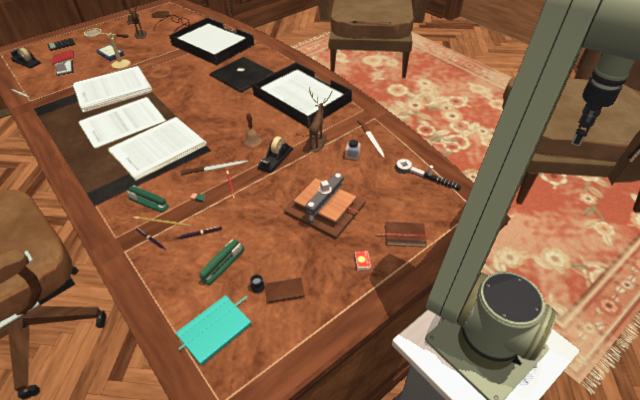

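Top picture: wrench head at about (422,196) with its handle running to (437,243), and the press screw at (334,184). The notebook-like things are the turquoise one at (204,225), a small brown one at (258,232), one with a red ribbon at (364,250), and the one under the press board at (334,186). The last is meant: it isn't turquoise, it's the largest, and it already lies under the board. Next I'll confirm this in an enlarged crop.

```bash
cat > h.py <<'E'
import numpy as np,cv2
from bench import arm
def ray(n,uv):
    c=arm.get_calibration(n);K=c["intrinsics"];T=np.array(c["camera_from_world"])
    d=(np.array(uv,float)-[K[0][2],K[1][2]])/[K[0][0],K[1][1]]
    r=d.copy()
    for _ in range(20): r=d/(1+c["k1"]*(r@r))
    R=T[:3,:3];o=-R.T@T[:3,3]
    return o,R.T@np.array([r[0],-r[1],-1])
def onz(n,uv,z):
    o,v=ray(n,uv);return o+v*(z-o[2])/v[2]
def proj(n,p):
    c=arm.get_calibration(n);K=c["intrinsics"];T=np.array(c["camera_from_world"])
    q=T[:3,:3]@p+T[:3,3];r=np.array([q[0],-q[1]])/-q[2];r=r*(1+c["k1"]*(r@r))
    return r*[K[0][0],K[1][1]]+[K[0][2],K[1][2]]
def tri(a,b):
    (o1,v1),(o2,v2)=ray("top",a),ray("scene",b)
    s=np.linalg.lstsq(np.c_[v1,-v2],o2-o1,rcond=None)[0]
    p,q=o1+v1*s[0],o2+v2*s[1];return (p+q)/2,np.linalg.norm(p-q)
def crop(im,x,y,w,h,k): return cv2.resize(im[y:y+h,x:x+w],None,fx=k,fy=k,interpolation=cv2.INTER_CUBIC)
E
python3 - <<'E'
from h import *
t=cv2.imread("pics/top0.png");s=cv2.imread("pics/scene0.png")
# 4 tiles of 400x300 : 5x crops of 80x60
A=np.hstack([crop(t,390,185,80,60,5),crop(t,295,155,80,60,5)])
B=np.hstack([crop(s,388,145,80,60,5),crop(s,283,165,80,60,5)])
cv2.imwrite("pics/m1.png",np.vstack([A,B]))
for uv,z in(((422,196),.02),((437,243),.018),((334,184),.11)):print(onz("top",uv,z))
E
```

```text
[ 0.54781324 -0.30608075  0.02      ]
[ 0.38026914 -0.35557253  0.018     ]
[0.57791544 0.01242434 0.11      ]
```

View pics/m1.png

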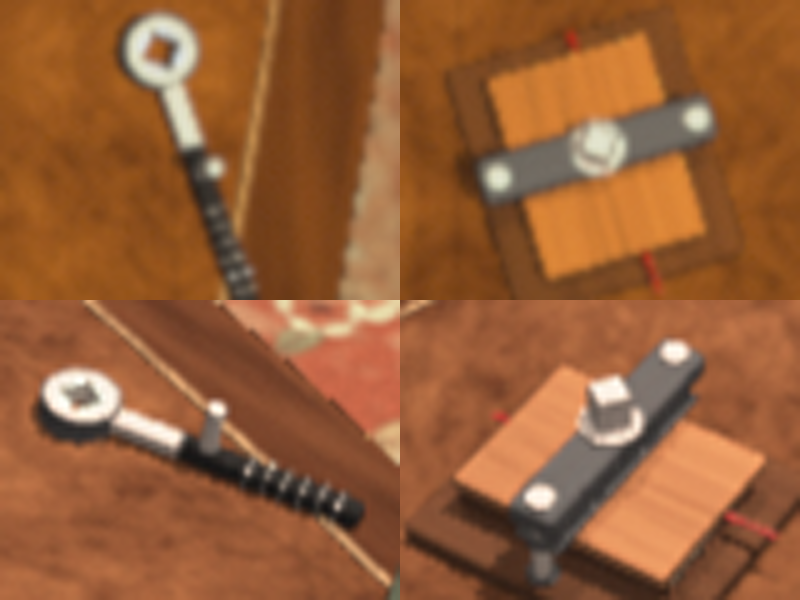

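Crop: the wrench (bore at top px ~(421.6,194.6), pin top ~(432.6,218.2)) and the press, with the brown, red-ribboned notebook under its board and the square screw head at top px ~(334.3,183). So the notebook meant is the one in the press. Now for precise centres.

```bash
python3 - <<'E'
from h import *
im={n:cv2.imread(f"pics/{n}0.png") for n in("top","scene")}
def blobs(n,x,y,w,h,thr,k=8):
    c=crop(im[n],x,y,w,h,k);v=c.min(2)
    m=(v>thr).astype(np.uint8)
    cs,hi=cv2.findContours(m,cv2.RETR_CCOMP,cv2.CHAIN_APPROX_NONE)
    for q,hh in zip(cs,hi[0]):
        a=cv2.contourArea(q)
        if a<150: continue
        (cx,cy),wh,an=cv2.minAreaRect(q);M=cv2.moments(q)
        f=lambda X,Y:(round(x+(X+.5)/k-.5,2),round(y+(Y+.5)/k-.5,2))
        print(n,thr,"hole" if hh[3]>=0 else "blob",a/k/k,"cen",f(M["m10"]/M["m00"],M["m01"]/M["m00"]),"rect",f(cx,cy),np.round(np.array(wh)/k,1),round(an))
for t in(130,160,190):
  print("wrench");blobs("top",405,182,35,42,t);blobs("scene",392,152,45,30,t)
  print("screw");blobs("top",322,170,28,26,t);blobs("scene",310,172,30,24,t)
def show(l,n,uv,z):print(l,n,np.round(onz(n,uv,z),4))
show("head","top",(421.6,194.6),.02);show("head","scene",(403.8,163.8),.02)
show("pin","top",(432.5,218.2),.052);show("pin","scene",(431,166.2),.052)
show("screw","top",(334.4,183.0),.110);show("screw","scene",(324.3,182.6),.110)
E
```

```text
wrench
top 130 blob 6.9375 cen (432.45, 218.14) rect (432.5, 218.12) [3.1 2.9] 90
top 130 blob 204.6796875 cen (422.93, 197.99) rect (422.19, 200.85) [26.4 13.9] 87
top 130 hole 28.8828125 cen (421.82, 194.76) rect (421.81, 194.71) [5.7 5.7] 21
scene 130 blob 8.875 cen (430.94, 166.37) rect (430.94, 166.31) [3.7 3. ] 45
scene 130 blob 183.0234375 cen (407.81, 165.51) rect (410.57, 165.44) [29.6 10.7] 15
scene 130 hole 16.421875 cen (404.06, 163.83) rect (404.05, 163.74) [4. 5.] 66
screw
top 130 blob 89.0859375 cen (334.44, 184.28) rect (334.53, 184.29) [10.8 10.6] 2
scene 130 blob 47.6328125 cen (325.03, 190.34) rect (324.56, 189.81) [ 7.8 13.5] 90
scene 130 blob 36.3125 cen (324.54, 182.7) rect (324.53, 182.68) [5.5 7.9] 76
scene 130 blob 19.75 cen (337.14, 174.96) rect (336.88, 175.12) [4.9 5.1] 90
wrench
top 160 blob 3.0078125 cen (432.47, 218.18) rect (432.5, 218.19) [2.  1.9] 90
top 160 blob 171.1875 cen (422.79, 197.61) rect (425.31, 199.92) [25.6 12.8] 57
top 160 hole 38.46875 cen (421.79, 194.76) rect (421.88, 194.71) [6.7 6.5] 22
scene 160 blob 41.578125 cen (417.19, 170.09)
[... 1015 characters left out ...]
scene 190 blob 102.25 cen (403.85, 163.62) rect (403.81, 163.62) [ 9.1 14.2] 90
scene 190 hole 31.6015625 cen (403.82, 163.7) rect (403.72, 163.69) [5.6 7.4] 76
screw
top 190 blob 13.796875 cen (334.33, 182.82) rect (334.39, 182.85) [4.  4.1] 24
scene 190 blob 10.8359375 cen (327.79, 190.82) rect (327.67, 190.79) [3.  8.5] 49
scene 190 blob 21.4140625 cen (324.48, 182.61) rect (324.43, 182.68) [4.2 6.2] 73
scene 190 blob 11.265625 cen (337.44, 174.85) rect (337.38, 174.94) [3.2 4.1] 90
head top [ 0.5529 -0.3048  0.02  ]
head scene [ 0.5524 -0.3058  0.02  ]
pin top [ 0.4662 -0.3332  0.052 ]
pin scene [ 0.4666 -0.3336  0.052 ]
screw top [0.5813 0.0111 0.11  ]
screw scene [0.5806 0.0121 0.11  ]
```

```bash
cat >> h.py <<'E'
from scipy.spatial.transform import Rotation as Ro
def go(x,y,z,yaw,l=""):
    """increment from the present pose to TCP x,y,z pointing down, tool y at yaw (deg)"""
    o=arm.get_obs();R=Ro.from_rotvec(o["tcp_rot"]);a=np.radians(yaw)
    ty=np.array([np.cos(a),np.sin(a),0]);tz=np.array([0,0,-1.]);G=Ro.from_matrix(np.c_[np.cross(ty,tz),ty,tz])
    print(l,"dp",np.round(R.inv().apply(np.array([x,y,z])-o["tool_pos"])*100,2),"rot",np.round((R.inv()*G).as_rotvec(),3))
def st():
    o=arm.get_obs();R=Ro.from_rotvec(o["tcp_rot"]).as_matrix()
    print("t",o["t"],"p",np.round(o["tool_pos"],4),"yaw",np.round(np.degrees(np.arctan2(R[1,1],R[0,1])),2),"zax",np.round(R[:,2],3),"F",np.round(o["force"],1),"M",np.round(o["moment"],2),"w",round(o["gripper_width"],4),"g",round(o["grasp_force"],1),"q",np.round(o["qpos"],2))
E
python3 -c "
from h import *
st();go(.4664,-.3334,.10,-71.95,'hover');go(.4664,-.3334,.022,-71.95,'down')"
```

```text
t 0.1 p [ 0.1714 -0.5485  0.2306] yaw -72.65 zax [-0.     0.001 -1.   ] F [-0.7 -0.2  0.6] M [ 0.03 -0.01  0.01] w 0.0851 g 0.0 q [-1.29  0.32  1.57  0.    1.26 -0.02]
hover dp [ 34.57 -11.71  13.08] rot [-0.002 -0.    -0.012]
down dp [ 34.57 -11.7   20.88] rot [-0.002 -0.    -0.012]
```

>>> apply_moves(increments=[{"dp": [34.57,-11.71,13],"rot": [0,0,-0.012],"fingers": 5},{"dp": [34.57,-11.71,13],"rot": [0,0,-0.012],"fingers": 5},{"dp": [34.57,-11.71,13],"rot": [0,0,-0.012],"fingers": 5},{"dp": [34.57,-11.71,13],"rot": [0,0,-0.012],"fingers": 5},{"dp": [34.57,-11.71,13],"rot": [0,0,-0.012],"fingers": 5},{"dp": [34.57,-11.71,13],"rot": [0,0,-0.012],"fingers": 5},{"dp": [34.57,-11.71,13],"rot": [0,0,-0.012],"fingers": 5},{"dp": [34.57,-11.71,13],"rot": [0,0,-0.012],"fingers": 5},{"dp": [34.57,-11.71,13],"rot": [0,0,-0.012],"fingers": 5},{"dp": [34.57,-11.71,13],"rot": [0,0,-0.012],"fingers": 5},{"dp": [34.57,-11.71,13],"rot": [0,0,-0.012],"fingers": 5},{"dp": [34.57,-11.71,13],"rot": [0,0,-0.012],"fingers": 5},{"dp": [34.57,-11.71,13],"rot": [0,0,-0.012],"fingers": 5}])

```text
t: 1.18
tool_pos: [0.4658, -0.3348, 0.1016]
tcp_rot: [3.102, 0.491, -0.001]
force: [0.0, 0.2, 0.7]
gripper_width: 0.0498
grasp_force: 0.0
```

```bash
python3 -c "
from h import *
st();go(.4664,-.3334,.022,-71.95,'down')"
```

```text
t 1.1833 p [ 0.4658 -0.3348  0.1016] yaw -72.0 zax [-0.    -0.001 -1.   ] F [0.  0.2 0.7] M [0.01 0.   0.01] w 0.0498 g 0.0 q [-0.64  0.43  1.75 -0.    0.96  0.61]
down dp [ 0.11 -0.12  7.96] rot [ 0.     0.    -0.001]
```

>>> apply_moves(increments=[{"dp": [0,0,4],"fingers": 5},{"dp": [0,0,6.5],"fingers": 5},{"dp": [0,0,7.8],"fingers": 5},{"dp": [0,0,7.8],"fingers": 5},{"dp": [0,0,7.8],"fingers": 1},{"dp": [0,0,7.8],"fingers": 0.5},{"dp": [0,0,7.8],"fingers": 0.5},{"dp": [0,0,7.8],"fingers": 0.5},{"dp": [0,0,7.8],"fingers": 0.5},{"dp": [0,0,7.8],"fingers": 0.5}], newtons=80)

```text
invalid input at $.increments[0]: expected keys dp, rot, fingers
```

```bash
python3 -c "
from h import *
st()"
```

```text
t 1.1833 p [ 0.4658 -0.3348  0.1016] yaw -72.0 zax [-0.    -0.001 -1.   ] F [0.  0.2 0.7] M [0.01 0.   0.01] w 0.0498 g 0.0 q [-0.64  0.43  1.75 -0.    0.96  0.61]
```

>>> apply_moves(increments=[{"dp": [0,0,4],"rot": [0,0,0],"fingers": 5},{"dp": [0,0,6.5],"rot": [0,0,0],"fingers": 5},{"dp": [0,0,7.8],"rot": [0,0,0],"fingers": 5},{"dp": [0,0,7.8],"rot": [0,0,0],"fingers": 5},{"dp": [0,0,7.8],"rot": [0,0,0],"fingers": 1},{"dp": [0,0,7.8],"rot": [0,0,0],"fingers": 0.5},{"dp": [0,0,7.8],"rot": [0,0,0],"fingers": 0.5},{"dp": [0,0,7.8],"rot": [0,0,0],"fingers": 0.5},{"dp": [0,0,7.8],"rot": [0,0,0],"fingers": 0.5},{"dp": [0,0,7.8],"rot": [0,0,0],"fingers": 0.5}], newtons=80)

```text
t: 2.02
tool_pos: [0.4672, -0.3352, 0.0252]
tcp_rot: [3.1, 0.492, 0.003]
force: [-1.1, -2.1, 6.6]
gripper_width: 0.0098
grasp_force: 78.3
```

```bash
python3 -c "
from h import *
st()"
```

```text
t 2.0167 p [ 0.4672 -0.3352  0.0252] yaw -71.95 zax [ 0.002 -0.003 -1.   ] F [-1.1 -2.1  6.6] M [-0.27  0.3  -0.06] w 0.0098 g 78.3 q [-0.64  0.52  1.83 -0.    0.79  0.61]
```

>>> apply_moves(increments=[{"dp": [0,0,-1],"rot": [0,0,0],"fingers": 0.5},{"dp": [0,0,-3],"rot": [0,0,0],"fingers": 0.5},{"dp": [0,0,-6],"rot": [0,0,0],"fingers": 0.5},{"dp": [0,0,-10],"rot": [0,0,0],"fingers": 0.5},{"dp": [0,0,-14],"rot": [0,0,0],"fingers": 0.5},{"dp": [0,0,-14],"rot": [0,0,0],"fingers": 0.5},{"dp": [0,0,-14],"rot": [0,0,0],"fingers": 0.5}])

```text
t: 2.6
tool_pos: [0.4676, -0.3345, 0.1663]
tcp_rot: [3.099, 0.492, 0.007]
force: [-0.8, 0.2, -3.5]
gripper_width: 0.0094
grasp_force: 78.5
```

```bash
python3 -c "
from h import *
st()
for n in('top','scene'):
    p,d=arm.camera(n);cv2.imwrite(f'pics/{n}1.png',p)
t=cv2.imread('pics/top1.png');s=cv2.imread('pics/scene1.png')
cv2.imwrite('pics/m2.png',np.hstack([crop(t,385,170,80,100,5),crop(s,380,90,80,100,5)]))
o=arm.get_obs()
print(proj('top',[.5526,-.3053,.16]),proj('scene',[.5526,-.3053,.16]))"
```

```text
t 2.6 p [ 0.4676 -0.3345  0.1663] yaw -71.95 zax [ 0.005 -0.003 -1.   ] F [-0.8  0.2 -3.5] M [0.02 0.09 0.01] w 0.0094 g 78.5 q [-0.64  0.36  1.67  0.    1.1   0.61]
[431.76217907 189.78029871] [409.22094476 129.74526967]
```

View pics/m2.png

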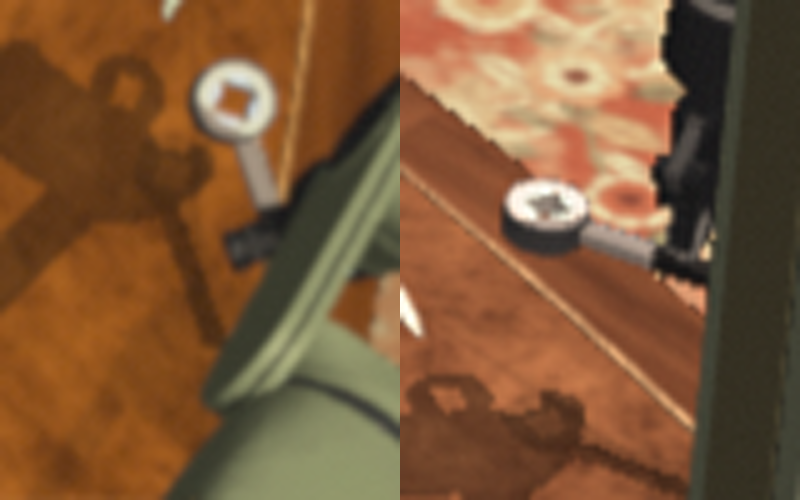

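The wrench is held level: head at top px (431.4,189.6), close to the predicted (431.8,189.8). Next I'll carry it to above the screw.

```bash
python3 -c "
from h import *
go(.605,-.0751,.175,15.5)"
```

```text
dp [ 21.26 -20.21  -1.25] rot [-3.000e-03 -1.000e-03 -1.526e+00]
```

>>> apply_moves(increments=[{"dp": [0.7,-0.7,-0.3],"rot": [0,0,-0.05],"fingers": 0.5},{"dp": [2.1,-2,-0.6],"rot": [0,0,-0.15],"fingers": 0.5},{"dp": [3.5,-3.3,-0.9],"rot": [0,0,-0.25],"fingers": 0.5},{"dp": [4.9,-4.7,-1.2],"rot": [0,0,-0.35],"fingers": 0.5},{"dp": [6.4,-6.1,-1.25],"rot": [0,0,-0.46],"fingers": 0.5},{"dp": [7.9,-7.5,-1.25],"rot": [0,0,-0.57],"fingers": 0.5},{"dp": [9.4,-9,-1.25],"rot": [0,0,-0.68],"fingers": 0.5},{"dp": [11,-10.4,-1.25],"rot": [0,0,-0.79],"fingers": 0.5},{"dp": [12.5,-11.9,-1.25],"rot": [0,0,-0.9],"fingers": 0.5},{"dp": [14,-13.3,-1.25],"rot": [0,0,-1.01],"fingers": 0.5},{"dp": [15.6,-14.8,-1.25],"rot": [0,0,-1.12],"fingers": 0.5},{"dp": [17.1,-16.3,-1.25],"rot": [0,0,-1.23],"fingers": 0.5},{"dp": [18.6,-17.7,-1.25],"rot": [0,0,-1.33],"fingers": 0.5},{"dp": [19.8,-18.8,-1.25],"rot": [0,0,-1.42],"fingers": 0.5},{"dp": [20.8,-19.8,-1.25],"rot": [0,0,-1.49],"fingers": 0.5},{"dp": [21.26,-20.2,-1.25],"rot": [0,0,-1.526],"fingers": 0.5},{"dp": [21.26,-20.2,-1.25],"rot": [0,0,-1.526],"fingers": 0.5},{"dp": [21.26,-20.2,-1.25],"rot": [0,0,-1.526],"fingers": 0.5}])

```text
t: 4.2
tool_pos: [0.605, -0.0758, 0.1736]
tcp_rot: [-1.9, -2.497, 0.004]
force: [-1.1, -0.1, -3.8]
gripper_width: 0.0096
grasp_force: 78.4
```

```bash
python3 -c "
from h import *
st()
for n in('top','scene'):
    p,d=arm.camera(n);cv2.imwrite(f'pics/{n}2.png',p)
t=cv2.imread('pics/top2.png');s=cv2.imread('pics/scene2.png')
cv2.imwrite('pics/m3.png',np.hstack([crop(t,295,145,80,80,5),crop(s,285,120,80,80,5)]))
print(proj('top',[.581,.0116,.17]),proj('scene',[.581,.0116,.17]))"
```

```text
t 4.2 p [ 0.605  -0.0758  0.1736] yaw 15.46 zax [-0.005  0.    -1.   ] F [-1.1 -0.1 -3.8] M [-0.11 -0.05 -0.03] w 0.0096 g 78.4 q [-0.14  0.42  1.57 -0.    1.16 -0.41]
[334.76131807 180.49985174] [324.2356989  166.98247025]
```

View pics/m3.png

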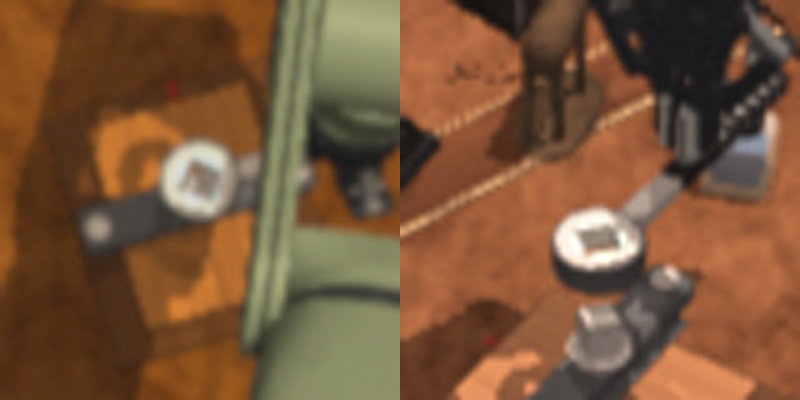

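The head hangs over the screw: bore at top px ~(334.2,180.6) and scene ~(324.6,167.4), against predicted (334.8,180.5) and (324.2,167.0). Measuring the remaining offset.

```bash
python3 - <<'E'
from h import *
im={n:cv2.imread(f"pics/{n}2.png") for n in("top","scene")}
def ell(n,x,y,w,h,thr,k=8):
    c=crop(im[n],x,y,w,h,k);m=(c.min(2)>thr).astype(np.uint8)
    cs,hi=cv2.findContours(m,cv2.RETR_CCOMP,cv2.CHAIN_APPROX_NONE)
    out=None
    for q,hh in sorted(zip(cs,hi[0]),key=lambda t:-cv2.contourArea(t[0])):
        a=cv2.contourArea(q)
        if a<400: continue
        M=cv2.moments(q);r=cv2.minAreaRect(q);f=np.array([M["m10"],M["m01"]])/M["m00"]
        print(n,thr,"hole" if hh[3]>=0 else "blob",round(a/k/k,1),np.round([x,y]+(f+.5)/k-.5,2),np.round([x,y]+(np.array(r[0])+.5)/k-.5,2),np.round(np.array(r[1])/k,1),round(r[2]))
for t in(110,130,150,170): ell("top",324,170,20,20,t); ell("scene",313,157,24,20,t)
for z in(.165,.168,.171):print(z,onz("top",(334.2,180.6),z),onz("scene",(324.6,167.4),z))
E
```

```text
top 110 blob 175.7 [334.13 180.27] [333.99 180.11] [14.6 14.9] 11
top 110 hole 12.4 [335.   179.81] [334.72 179.8 ] [5.3 3.5] 40
scene 110 blob 202.4 [325.32 166.16] [327.11 165.99] [13.2 24. ] 70
top 130 blob 154.8 [333.93 180.21] [333.7 180. ] [13.4 14.2] 11
top 130 hole 24.5 [335.15 180.2 ] [334.72 180.34] [6.3 5.1] 30
scene 130 blob 157.8 [323.75 167.33] [323.78 167.21] [12.1 16.7] 75
scene 130 hole 23.9 [324.51 167.58] [324.54 167.51] [4.2 7. ] 80
scene 130 blob 15.5 [332.53 160.36] [332.72 160.59] [3.6 5.8] 45
top 150 blob 96.0 [333.23 180.05] [333.41 180.02] [12.1 13.4] 9
scene 150 blob 142.7 [323.5  167.42] [323.65 167.24] [11.7 16. ] 75
scene 150 hole 30.7 [324.47 167.5 ] [324.41 167.52] [4.8 7.5] 78
top 170 blob 66.7 [332.85 179.81] [333.33 180.02] [11.  12.6] 9
scene 170 blob 92.8 [322.89 167.49] [323.54 167.26] [11.3 15.4] 74
0.165 [0.58140937 0.01328813 0.165     ] [0.5832979  0.00840322 0.165     ]
0.168 [0.58096318 0.01337252 0.168     ] [0.58072086 0.01052225 0.168     ]
0.171 [0.580517   0.01345691 0.171     ] [0.57814383 0.01264128 0.171     ]
```

>>> apply_moves(increments=[{"dp": [0,0,1],"rot": [0,0,0],"fingers": 0.5},{"dp": [0,0,2],"rot": [0,0,0],"fingers": 0.5},{"dp": [0,0,3],"rot": [0,0,0],"fingers": 0.5},{"dp": [0,0,3.7],"rot": [0,0,0],"fingers": 0.5},{"dp": [0,0,4.1],"rot": [0,0,0],"fingers": 0.5},{"dp": [0,0,4.4],"rot": [0,0,0],"fingers": 0.5},{"dp": [0,0,4.4],"rot": [0,0,0],"fingers": 0.5},{"dp": [0,0,4.4],"rot": [0,0,0],"fingers": 0.5}])

```text
t: 4.97
tool_pos: [0.6063, -0.0761, 0.1319]
tcp_rot: [1.902, 2.5, 0.0]
force: [-0.3, 0.5, -3.4]
gripper_width: 0.0095
grasp_force: 78.4
```

```bash
python3 -c "
from h import *
st()"
```

```text
t 4.9667 p [ 0.6063 -0.0761  0.1319] yaw 15.47 zax [ 0. -0. -1.] F [-0.3  0.5 -3.4] M [-0.01 -0.02 -0.  ] w 0.0095 g 78.4 q [-0.14  0.45  1.62 -0.    1.07 -0.41]
```

>>> apply_moves(increments=[{"dp": [0,0,0.2],"rot": [0,0,0],"fingers": 0.5},{"dp": [0,0,0.4],"rot": [0,0,0],"fingers": 0.5},{"dp": [0,0,0.6],"rot": [0,0,0],"fingers": 0.5},{"dp": [0,0,0.8],"rot": [0,0,0],"fingers": 0.5},{"dp": [0,0,0.8],"rot": [0,0,0],"fingers": 0.5},{"dp": [0,0,0.8],"rot": [0,0,0],"fingers": 0.5}])

```text
t: 5.47
tool_pos: [0.6059, -0.0761, 0.1235]
tcp_rot: [-1.902, -2.5, 0.0]
force: [0.4, -0.8, -2.2]
gripper_width: 0.0093
grasp_force: 78.5
```

```bash
python3 -c "
from h import *
st()"
```

```text
t 5.4667 p [ 0.6059 -0.0761  0.1235] yaw 15.46 zax [-0. -0. -1.] F [ 0.4 -0.8 -2.2] M [-0.23 -0.06  0.  ] w 0.0093 g 78.5 q [-0.14  0.46  1.63 -0.    1.05 -0.41]
```

>>> apply_moves(increments=[{"dp": [0,0,0.15],"rot": [0,0,0],"fingers": 0.5},{"dp": [0,0,0.3],"rot": [0,0,0],"fingers": 0.5},{"dp": [0,0,0.45],"rot": [0,0,0],"fingers": 0.5},{"dp": [0,0,0.6],"rot": [0,0,0],"fingers": 0.5},{"dp": [0,0,0.6],"rot": [0,0,0],"fingers": 0.5}])

```text
t: 5.88
tool_pos: [0.6059, -0.0761, 0.1173]
tcp_rot: [-1.902, -2.5, 0.001]
force: [0.3, -0.8, -1.9]
gripper_width: 0.0094
grasp_force: 78.5
```

```bash
python3 -c "
from h import *
st()
p,d=arm.camera('scene');cv2.imwrite('pics/s3.png',p);cv2.imwrite('pics/m4.png',crop(p,285,130,100,75,6))"
```

```text
t 5.8833 p [ 0.6059 -0.0761  0.1173] yaw 15.47 zax [-0.001  0.    -1.   ] F [ 0.3 -0.8 -1.9] M [-0.2  -0.06  0.05] w 0.0094 g 78.5 q [-0.14  0.46  1.64 -0.    1.04 -0.41]
```

View pics/m4.png

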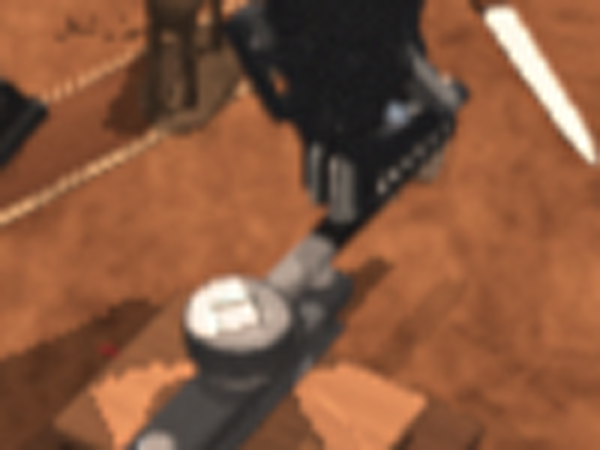

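The screw head sits inside the bore (crop ~(230,305)) and the wrench is sliding down. Lowering the rest of the way.

>>> apply_moves(increments=[{"dp": [0,0,0.2],"rot": [0,0,0],"fingers": 0.5},{"dp": [0,0,0.4],"rot": [0,0,0],"fingers": 0.5},{"dp": [0,0,0.6],"rot": [0,0,0],"fingers": 0.5},{"dp": [0,0,0.75],"rot": [0,0,0],"fingers": 0.5},{"dp": [0,0,0.82],"rot": [0,0,0],"fingers": 0.5},{"dp": [0,0,0.82],"rot": [0,0,0],"fingers": 0.5},{"dp": [0,0,0.82],"rot": [0,0,0],"fingers": 0.5}])

```text
t: 6.52
tool_pos: [0.606, -0.076, 0.1095]
tcp_rot: [-1.902, -2.5, 0.0]
force: [0.2, -0.7, -3.4]
gripper_width: 0.0093
grasp_force: 78.5
```

```bash
python3 -c "
from h import *
st()"
```

```text
t 6.5167 p [ 0.606  -0.076   0.1095] yaw 15.47 zax [-0.  0. -1.] F [ 0.2 -0.7 -3.4] M [-0.11  0.11  0.06] w 0.0093 g 78.5 q [-0.14  0.47  1.65  0.    1.02 -0.41]
```

>>> apply_moves(increments=[{"dp": [0,0,0.07],"rot": [0,0,0],"fingers": 0.5},{"dp": [0,0,0.13],"rot": [0,0,0],"fingers": 0.5},{"dp": [0,0,0.13],"rot": [0,0,0],"fingers": 0.5},{"dp": [0,0,0.13],"rot": [0,0,0],"fingers": 0.5}])

```text
t: 6.85
tool_pos: [0.6061, -0.0761, 0.1084]
tcp_rot: [1.902, 2.5, -0.0]
force: [-0.4, -1.1, -1.7]
gripper_width: 0.0096
grasp_force: 78.5
```

```bash
python3 -c "
from h import *
st()"
```

```text
t 6.85 p [ 0.6061 -0.0761  0.1084] yaw 15.47 zax [ 0. -0. -1.] F [-0.4 -1.1 -1.7] M [-0.17  0.11  0.11] w 0.0096 g 78.5 q [-0.14  0.47  1.65 -0.    1.02 -0.41]
```

```bash
cat >> h.py <<'E'
def arc(ths,r=9.0):
    for t in ths: print([round(r*(1-np.cos(t)),2),round(-r*np.sin(t),2)],round(t,3))
def tang(Cx=.5822,Cy=.0107,b=(0,0,0)):
    o=arm.get_obs();F=o["force"]-np.array(b);d=o["tool_pos"][:2]-[Cx,Cy];r=np.linalg.norm(d);d/=r
    print("r",round(r,4),"phi",round(np.degrees(np.arctan2(d[1],d[0])),1),"F rad",round(F[:2]@d,2),"F ccw",round(F[:2]@[-d[1],d[0]],2),"Fz",round(F[2],1),"Mz",round(o["moment"][2],2))
E
python3 -c "
from h import *
arc(np.r_[np.arange(.04,1.5,.08),1.5])"
```

```text
[np.float64(0.01), np.float64(-0.36)] 0.04
[np.float64(0.06), np.float64(-1.08)] 0.12
[np.float64(0.18), np.float64(-1.79)] 0.2
[np.float64(0.35), np.float64(-2.49)] 0.28
[np.float64(0.58), np.float64(-3.17)] 0.36
[np.float64(0.86), np.float64(-3.83)] 0.44
[np.float64(1.19), np.float64(-4.47)] 0.52
[np.float64(1.57), np.float64(-5.08)] 0.6
[np.float64(2.0), np.float64(-5.66)] 0.68
[np.float64(2.48), np.float64(-6.2)] 0.76
[np.float64(2.99), np.float64(-6.7)] 0.84
[np.float64(3.55), np.float64(-7.16)] 0.92
[np.float64(4.14), np.float64(-7.57)] 1.0
[np.float64(4.76), np.float64(-7.94)] 1.08
[np.float64(5.41), np.float64(-8.25)] 1.16
[np.float64(6.08), np.float64(-8.51)] 1.24
[np.float64(6.77), np.float64(-8.72)] 1.32
[np.float64(7.47), np.float64(-8.87)] 1.4
[np.float64(8.18), np.float64(-8.96)] 1.48
[np.float64(8.36), np.float64(-8.98)] 1.5
```

>>> apply_moves(increments=[{"dp": [0.01,-0.36,0.05],"rot": [0,0,0.04],"fingers": 0.5},{"dp": [0.06,-1.08,0.05],"rot": [0,0,0.12],"fingers": 0.5},{"dp": [0.18,-1.79,0.05],"rot": [0,0,0.2],"fingers": 0.5},{"dp": [0.35,-2.49,0.05],"rot": [0,0,0.28],"fingers": 0.5},{"dp": [0.58,-3.17,0.05],"rot": [0,0,0.36],"fingers": 0.5},{"dp": [0.86,-3.83,0.05],"rot": [0,0,0.44],"fingers": 0.5},{"dp": [1.19,-4.47,0.05],"rot": [0,0,0.52],"fingers": 0.5},{"dp": [1.57,-5.08,0.05],"rot": [0,0,0.6],"fingers": 0.5},{"dp": [1.57,-5.08,0.05],"rot": [0,0,0.6],"fingers": 0.5},{"dp": [1.57,-5.08,0.05],"rot": [0,0,0.6],"fingers": 0.5},{"dp": [1.57,-5.08,0.05],"rot": [0,0,0.6],"fingers": 0.5}])

```text
t: 7.77
tool_pos: [0.554, -0.0756, 0.1085]
tcp_rot: [2.551, 1.828, 0.001]
force: [1.1, -4.8, -1.5]
gripper_width: 0.0092
grasp_force: 78.7
```

```bash
python3 -c "
from h import *
st();tang()"
```

```text
t 7.7667 p [ 0.554  -0.0756  0.1085] yaw -18.75 zax [ 0.002 -0.002 -1.   ] F [ 1.1 -4.8 -1.5] M [-0.83 -0.13  0.19] w 0.0092 g 78.7 q [-0.16  0.4   1.78 -0.    0.96  0.17]
r 0.0907 phi -108.1 F rad 4.21 F ccw 2.52 Fz -1.5 Mz 0.19
```

>>> apply_moves(increments=[{"dp": [-0.03,-0.36,0],"rot": [0,0,0.04],"fingers": 0.5},{"dp": [0.01,-1.08,0],"rot": [0,0,0.12],"fingers": 0.5},{"dp": [0.13,-1.79,0],"rot": [0,0,0.2],"fingers": 0.5},{"dp": [0.3,-2.49,0],"rot": [0,0,0.28],"fingers": 0.5},{"dp": [0.53,-3.17,0],"rot": [0,0,0.36],"fingers": 0.5},{"dp": [0.81,-3.83,0],"rot": [0,0,0.44],"fingers": 0.5},{"dp": [1.14,-4.47,0],"rot": [0,0,0.52],"fingers": 0.5},{"dp": [1.52,-5.08,0],"rot": [0,0,0.6],"fingers": 0.5},{"dp": [1.95,-5.66,0],"rot": [0,0,0.68],"fingers": 0.5},{"dp": [2.43,-6.2,0],"rot": [0,0,0.76],"fingers": 0.5},{"dp": [2.94,-6.7,0],"rot": [0,0,0.84],"fingers": 0.5},{"dp": [3.5,-7.16,0],"rot": [0,0,0.92],"fingers": 0.5},{"dp": [3.5,-7.16,0],"rot": [0,0,0.92],"fingers": 0.5},{"dp": [3.5,-7.16,0],"rot": [0,0,0.92],"fingers": 0.5},{"dp": [3.5,-7.16,0],"rot": [0,0,0.92],"fingers": 0.5}])

```text
t: 9.02
tool_pos: [0.4963, -0.0188, 0.1081]
tcp_rot: [3.099, 0.508, -0.002]
force: [-3.3, -5.0, 0.8]
gripper_width: 0.0095
grasp_force: 78.9
```

```bash
python3 -c "
from h import *
st();tang()"
```

```text
t 9.0167 p [ 0.4963 -0.0188  0.1081] yaw -71.4 zax [-0.001 -0.001 -1.   ] F [-3.3 -5.   0.8] M [-0.8   0.25  0.07] w 0.0095 g 78.9 q [-0.06  0.32  1.92 -0.    0.91  1.19]
r 0.0908 phi -161.1 F rad 4.76 F ccw 3.68 Fz 0.8 Mz 0.07
```

>>> apply_moves(increments=[{"dp": [-0.03,-0.36,0],"rot": [0,0,0.04],"fingers": 0.5},{"dp": [0.01,-1.08,0],"rot": [0,0,0.12],"fingers": 0.5},{"dp": [0.13,-1.79,0],"rot": [0,0,0.2],"fingers": 0.5},{"dp": [0.3,-2.49,0],"rot": [0,0,0.28],"fingers": 0.5},{"dp": [0.53,-3.17,0],"rot": [0,0,0.36],"fingers": 0.5},{"dp": [0.81,-3.83,0],"rot": [0,0,0.44],"fingers": 0.5},{"dp": [1.14,-4.47,0],"rot": [0,0,0.52],"fingers": 0.5},{"dp": [1.14,-4.47,0],"rot": [0,0,0.52],"fingers": 0.5},{"dp": [1.14,-4.47,0],"rot": [0,0,0.52],"fingers": 0.5},{"dp": [1.14,-4.47,0],"rot": [0,0,0.52],"fingers": 0.5}])

```text
t: 9.85
tool_pos: [0.4934, 0.0274, 0.1079]
tcp_rot: [3.126, -0.308, -0.0]
force: [-2.1, -3.8, 0.7]
gripper_width: 0.0091
grasp_force: 78.9
```

```bash
python3 -c "
from h import *
st();tang()"
```

```text
t 9.85 p [0.4934 0.0274 0.1079] yaw -101.24 zax [-0. -0. -1.] F [-2.1 -3.8  0.7] M [-0.74  0.22 -0.01] w 0.0091 g 78.9 q [ 0.03  0.31  1.92 -0.    0.91  1.8 ]
r 0.0904 phi 169.3 F rad 1.32 F ccw 4.07 Fz 0.7 Mz -0.01
```

>>> apply_moves(increments=[{"dp": [0.01,-0.36,0],"rot": [0,0,0.04],"fingers": 0.5},{"dp": [0.06,-1.08,0],"rot": [0,0,0.12],"fingers": 0.5},{"dp": [0.18,-1.79,0],"rot": [0,0,0.2],"fingers": 0.5},{"dp": [0.35,-2.49,0],"rot": [0,0,0.28],"fingers": 0.5},{"dp": [0.58,-3.17,0],"rot": [0,0,0.36],"fingers": 0.5},{"dp": [0.86,-3.83,0],"rot": [0,0,0.44],"fingers": 0.5},{"dp": [1.19,-4.47,0],"rot": [0,0,0.52],"fingers": 0.5},{"dp": [1.19,-4.47,0],"rot": [0,0,0.52],"fingers": 0.5},{"dp": [1.19,-4.47,0],"rot": [0,0,0.52],"fingers": 0.5},{"dp": [1.19,-4.47,0],"rot": [0,0,0.52],"fingers": 0.5}])

```text
t: 10.68
tool_pos: [0.5119, 0.0673, 0.1072]
tcp_rot: [2.938, -1.097, -0.005]
force: [-4.0, -8.9, 0.6]
gripper_width: 0.0092
grasp_force: 79.0
```

```bash
python3 -c "
from h import *
st();tang();arc(-np.r_[.05,np.arange(.15,1.96,.1),2.0],9.05)"
```

```text
t 10.6833 p [0.5119 0.0673 0.1072] yaw -130.96 zax [-0.005 -0.004 -1.   ] F [-4.  -8.9  0.6] M [-1.71  0.62  0.18] w 0.0092 g 79.0 q [ 0.11  0.35  1.87 -0.    0.93  2.4 ]
r 0.0902 phi 141.2 F rad -2.44 F ccw 9.47 Fz 0.6 Mz 0.18
[np.float64(0.01), np.float64(0.45)] -0.05
[np.float64(0.1), np.float64(1.35)] -0.15
[np.float64(0.28), np.float64(2.24)] -0.25
[np.float64(0.55), np.float64(3.1)] -0.35
[np.float64(0.9), np.float64(3.94)] -0.45
[np.float64(1.33), np.float64(4.73)] -0.55
[np.float64(1.85), np.float64(5.48)] -0.65
[np.float64(2.43), np.float64(6.17)] -0.75
[np.float64(3.08), np.float64(6.8)] -0.85
[np.float64(3.79), np.float64(7.36)] -0.95
[np.float64(4.55), np.float64(7.85)] -1.05
[np.float64(5.35), np.float64(8.26)] -1.15
[np.float64(6.2), np.float64(8.59)] -1.25
[np.float64(7.07), np.float64(8.83)] -1.35
[np.float64(7.96), np.float64(8.98)] -1.45
[np.float64(8.86), np.float64(9.05)] -1.55
[np.float64(9.77), np.float64(9.02)] -1.65
[np.float64(10.66), np.float64(8.91)] -1.75
[np.float64(11.54), np.float64(8.7)] -1.85
[np.float64(12.4), np.float64(8.41)] -1.95
[np.float64(12.82), np.float64(8.23)] -2.0
```

The pull jumped to about 9.5 N or more, so the board has met the notebook. I'll back off a little at once, which only slips the ratchet.

>>> apply_moves(increments=[{"dp": [0,0.2,0],"rot": [0,0,-0.022],"fingers": 0.5},{"dp": [0.01,0.4,0],"rot": [0,0,-0.044],"fingers": 0.5},{"dp": [0.01,0.4,0],"rot": [0,0,-0.044],"fingers": 0.5}])

```text
t: 10.93
tool_pos: [0.5101, 0.0647, 0.1075]
tcp_rot: [2.963, -1.034, -0.003]
force: [-1.7, -6.4, -0.6]
gripper_width: 0.0093
grasp_force: 78.9
```

```bash
python3 -c "
from h import *
st();tang()"
```

```text
t 10.9333 p [0.5101 0.0647 0.1075] yaw -128.48 zax [-0.003 -0.002 -1.   ] F [-1.7 -6.4 -0.6] M [-1.36  0.33  0.14] w 0.0093 g 78.9 q [ 0.1   0.34  1.88 -0.    0.92  2.35]
r 0.0901 phi 143.2 F rad -2.46 F ccw 6.17 Fz -0.6 Mz 0.14
```

>>> apply_moves(increments=[{"dp": [0.01,0.36,0],"rot": [0,0,-0.04],"fingers": 0.5},{"dp": [0.03,0.72,0],"rot": [0,0,-0.08],"fingers": 0.5},{"dp": [0.06,1.08,0],"rot": [0,0,-0.12],"fingers": 0.5},{"dp": [0.06,1.08,0],"rot": [0,0,-0.12],"fingers": 0.5},{"dp": [0.06,1.08,0],"rot": [0,0,-0.12],"fingers": 0.5}])

```text
t: 11.35
tool_pos: [0.505, 0.0572, 0.1078]
tcp_rot: [-3.021, 0.861, 0.0]
force: [-1.0, -3.3, -0.7]
gripper_width: 0.009
grasp_force: 78.8
```

```bash
python3 -c "
from h import *
st();tang()"
```

```text
t 11.35 p [0.505  0.0572 0.1078] yaw -121.82 zax [-0.  0. -1.] F [-1.  -3.3 -0.7] M [-0.68  0.03 -0.04] w 0.009 g 78.8 q [0.09 0.33 1.89 0.   0.92 2.22]
r 0.0901 phi 148.9 F rad -0.81 F ccw 3.34 Fz -0.7 Mz -0.04
```

>>> apply_moves(increments=[{"dp": [0.01,0.36,0],"rot": [0,0,-0.04],"fingers": 0.5},{"dp": [0.03,0.72,0],"rot": [0,0,-0.08],"fingers": 0.5},{"dp": [0.06,1.08,0],"rot": [0,0,-0.12],"fingers": 0.5},{"dp": [0.06,1.08,0],"rot": [0,0,-0.12],"fingers": 0.5},{"dp": [0.06,1.08,0],"rot": [0,0,-0.12],"fingers": 0.5}])

```text
t: 11.77
tool_pos: [0.5002, 0.0482, 0.1079]
tcp_rot: [-3.066, 0.681, -0.001]
force: [0.5, -1.8, -1.4]
gripper_width: 0.0095
grasp_force: 78.8
```

```bash
python3 -c "
from h import *
st();tang()
p,d=arm.camera('scene');cv2.imwrite('pics/s5.png',p);cv2.imwrite('pics/m5.png',crop(p,275,145,110,82,7))"
```

```text
t 11.7667 p [0.5002 0.0482 0.1079] yaw -115.03 zax [ 0.001  0.001 -1.   ] F [ 0.5 -1.8 -1.4] M [-0.31 -0.09 -0.01] w 0.0095 g 78.8 q [0.07 0.32 1.91 0.   0.91 2.08]
r 0.0902 phi 155.4 F rad -1.24 F ccw 1.43 Fz -1.4 Mz -0.01
```

View pics/m5.png

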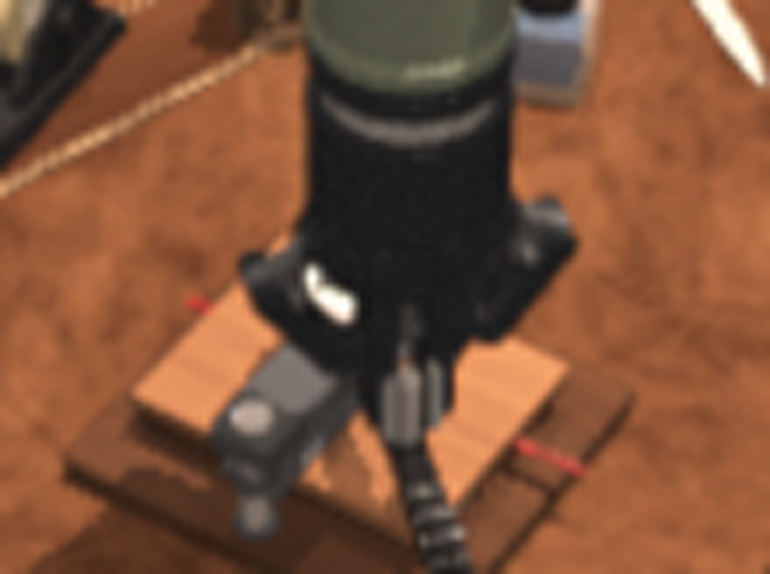

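The crop shows the press square, the board down and the handle out toward the robot; the notebook's ribbons (crop ~(200,303) and (550,457)) haven't moved. The pull fell gradually as I backed off, so I'll do a full return stroke and drive again, watching whether the screw resists firmly straight away.

>>> apply_moves(increments=[{"dp": [0.01,0.45,0],"rot": [0,0,-0.05],"fingers": 0.5},{"dp": [0.1,1.35,0],"rot": [0,0,-0.15],"fingers": 0.5},{"dp": [0.28,2.24,0],"rot": [0,0,-0.25],"fingers": 0.5},{"dp": [0.55,3.1,0],"rot": [0,0,-0.35],"fingers": 0.5},{"dp": [0.9,3.94,0],"rot": [0,0,-0.45],"fingers": 0.5},{"dp": [1.33,4.73,0],"rot": [0,0,-0.55],"fingers": 0.5},{"dp": [1.85,5.48,0],"rot": [0,0,-0.65],"fingers": 0.5},{"dp": [2.43,6.17,0],"rot": [0,0,-0.75],"fingers": 0.5},{"dp": [3.08,6.8,0],"rot": [0,0,-0.85],"fingers": 0.5},{"dp": [3.08,6.8,0],"rot": [0,0,-0.85],"fingers": 0.5},{"dp": [3.08,6.8,0],"rot": [0,0,-0.85],"fingers": 0.5}])

```text
t: 12.73
tool_pos: [0.4992, -0.0265, 0.1077]
tcp_rot: [-3.075, -0.641, -0.0]
force: [-1.0, -0.9, -1.1]
gripper_width: 0.009
grasp_force: 78.8
```

```bash
python3 -c "
from h import *
st();tang()"
```

```text
t 12.7333 p [ 0.4992 -0.0265  0.1077] yaw -66.46 zax [-0.     0.001 -1.   ] F [-1.  -0.9 -1.1] M [-0.1  -0.02 -0.05] w 0.009 g 78.8 q [-0.08  0.32  1.91  0.    0.91  1.08]
r 0.091 phi -155.9 F rad 1.27 F ccw 0.44 Fz -1.1 Mz -0.05
```

>>> apply_moves(increments=[{"dp": [0.03,-0.72,0],"rot": [0,0,0.08],"fingers": 0.5},{"dp": [0.12,-1.44,0],"rot": [0,0,0.16],"fingers": 0.5},{"dp": [0.26,-2.14,0],"rot": [0,0,0.24],"fingers": 0.5},{"dp": [0.26,-2.14,0],"rot": [0,0,0.24],"fingers": 0.5},{"dp": [0.26,-2.14,0],"rot": [0,0,0.24],"fingers": 0.5}])

```text
t: 13.15
tool_pos: [0.4928, -0.0054, 0.1078]
tcp_rot: [-3.129, -0.277, -0.0]
force: [-0.5, 0.2, -1.1]
gripper_width: 0.0094
grasp_force: 78.8
```

```bash
python3 -c "
from h import *
st();tang()"
```

```text
t 13.15 p [ 0.4928 -0.0054  0.1078] yaw -79.89 zax [ 0.  0. -1.] F [-0.5  0.2 -1.1] M [ 0.06 -0.06  0.02] w 0.0094 g 78.8 q [-0.03  0.31  1.93  0.    0.9   1.36]
r 0.0908 phi -169.8 F rad 0.43 F ccw -0.31 Fz -1.1 Mz 0.02
```

>>> apply_moves(increments=[{"dp": [0.01,-0.45,0],"rot": [0,0,0.05],"fingers": 0.5},{"dp": [0.05,-0.9,0],"rot": [0,0,0.1],"fingers": 0.5},{"dp": [0.05,-0.9,0],"rot": [0,0,0.1],"fingers": 0.5},{"dp": [0.05,-0.9,0],"rot": [0,0,0.1],"fingers": 0.5}])

```text
t: 13.48
tool_pos: [0.4918, 0.0029, 0.1078]
tcp_rot: [-3.139, -0.121, -0.0]
force: [-1.3, 0.2, -1.3]
gripper_width: 0.0095
grasp_force: 78.8
```

```bash
python3 -c "
from h import *
st();tang()"
```

```text
t 13.4833 p [0.4918 0.0029 0.1078] yaw -85.59 zax [ 0.  0. -1.] F [-1.3  0.2 -1.3] M [ 0.17 -0.05  0.03] w 0.0095 g 78.8 q [-0.02  0.31  1.93  0.    0.9   1.48]
r 0.0907 phi -175.1 F rad 1.23 F ccw -0.33 Fz -1.3 Mz 0.03
```

>>> apply_moves(increments=[{"dp": [0.01,-0.45,0],"rot": [0,0,0.05],"fingers": 0.5},{"dp": [0.05,-0.9,0],"rot": [0,0,0.1],"fingers": 0.5},{"dp": [0.05,-0.9,0],"rot": [0,0,0.1],"fingers": 0.5},{"dp": [0.05,-0.9,0],"rot": [0,0,0.1],"fingers": 0.5}])

```text
t: 13.82
tool_pos: [0.4916, 0.0113, 0.1078]
tcp_rot: [3.141, -0.036, -0.0]
force: [-0.6, -1.0, 0.1]
gripper_width: 0.0099
grasp_force: 78.9
```

```bash
python3 -c "
from h import *
st();tang()"
```

```text
t 13.8167 p [0.4916 0.0113 0.1078] yaw -91.3 zax [-0.    -0.001 -1.   ] F [-0.6 -1.   0.1] M [-0.33  0.02  0.01] w 0.0099 g 78.9 q [ 0.    0.31  1.93 -0.    0.9   1.59]
r 0.0906 phi 179.6 F rad 0.55 F ccw 1.02 Fz 0.1 Mz 0.01
```

>>> apply_moves(increments=[{"dp": [0.01,-0.45,0],"rot": [0,0,0.05],"fingers": 0.5},{"dp": [0.05,-0.9,0],"rot": [0,0,0.1],"fingers": 0.5},{"dp": [0.05,-0.9,0],"rot": [0,0,0.1],"fingers": 0.5},{"dp": [0.05,-0.9,0],"rot": [0,0,0.1],"fingers": 0.5}])

```text
t: 14.15
tool_pos: [0.4919, 0.019, 0.1077]
tcp_rot: [3.132, -0.19, -0.001]
force: [-1.1, -6.5, -0.2]
gripper_width: 0.0094
grasp_force: 79.0
```

```bash
python3 -c "
from h import *
st();tang()"
```

```text
t 14.15 p [0.4919 0.019  0.1077] yaw -96.95 zax [-0.001 -0.004 -1.   ] F [-1.1 -6.5 -0.2] M [-1.25  0.16  0.17] w 0.0094 g 79.0 q [ 0.02  0.31  1.93 -0.    0.9   1.71]
r 0.0906 phi 174.8 F rad 0.52 F ccw 6.58 Fz -0.2 Mz 0.17
```

Resistance went straight to about 8 N within 0.1 rad, with none of the loose 4 N region, so the clamp is holding. Now I'll ease off, release and retreat.

>>> apply_moves(increments=[{"dp": [0.01,0.45,0],"rot": [0,0,-0.05],"fingers": 0.5},{"dp": [0.05,0.9,0],"rot": [0,0,-0.1],"fingers": 0.5},{"dp": [0.05,0.9,0],"rot": [0,0,-0.1],"fingers": 0.5},{"dp": [0.05,0.9,0],"rot": [0,0,-0.1],"fingers": 0.5},{"dp": [0.05,0.9,0],"rot": [0,0,-0.1],"fingers": 2},{"dp": [0.05,0.9,0],"rot": [0,0,-0.1],"fingers": 4},{"dp": [0.05,0.9,0],"rot": [0,0,-0.1],"fingers": 5},{"dp": [0.05,0.9,0],"rot": [0,0,-0.1],"fingers": 5},{"dp": [0.05,0.9,0],"rot": [0,0,-0.1],"fingers": 5},{"dp": [0.05,0.9,-2],"rot": [0,0,-0.1],"fingers": 5},{"dp": [0.05,0.9,-5],"rot": [0,0,-0.1],"fingers": 5},{"dp": [0.05,0.9,-9],"rot": [0,0,-0.1],"fingers": 5},{"dp": [0.05,0.9,-12],"rot": [0,0,-0.1],"fingers": 5},{"dp": [-6,0.9,-14],"rot": [0,0,-0.1],"fingers": 5},{"dp": [-10,0.9,-14],"rot": [0,0,-0.1],"fingers": 5},{"dp": [-14,0.9,-14],"rot": [0,0,-0.1],"fingers": 5},{"dp": [-14,0.9,-14],"rot": [0,0,-0.1],"fingers": 5},{"dp": [-14,0.9,-14],"rot": [0,0,-0.1],"fingers": 5}])

```text
t: 15.65
tool_pos: [0.3483, 0.0298, 0.2481]
tcp_rot: [-3.141, 0.038, 0.001]
force: [-0.0, 0.2, 0.1]
gripper_width: 0.0501
grasp_force: 0.0
```

```bash
python3 -c "
from h import *
st()
P=[]
for n,x,y in(('top',295,145),('scene',275,140)):
    p,d=arm.camera(n);cv2.imwrite(f'pics/{n}6.png',p);P.append(crop(p,x,y,80,90,5))
cv2.imwrite('pics/m6.png',np.hstack(P))
for n in('top','scene'):print(proj(n,[.581,.0116,.104]))"
```

```text
t 15.65 p [0.3483 0.0298 0.2481] yaw -91.39 zax [-0.001  0.    -1.   ] F [-0.   0.2  0.1] M [ 0.03 -0.01  0.06] w 0.0501 g 0.0 q [ 0.05 -0.06  1.97  0.    1.23  1.65]
[334.19276555 183.34992375]
[324.37378319 183.94052589]
```

View pics/m6.png

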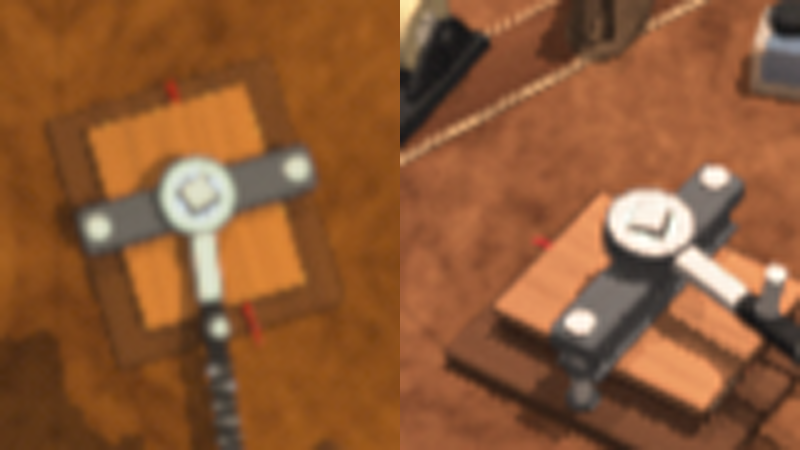

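The wrench sits level and released on the screw (head at top px ~(334,183.5), as predicted). The board is square on the notebook and the bystanders haven't moved. Handing in.

```bash
python3 -c "
from bench import arm
print(arm.hand_in())"
```

```text
the job is handed in; nothing more can be done
None
```

The job is handed in, with no verdict returned: the notebook is clamped and the wrench is seated and released on the screw head, but the last driving stroke overshot to about 9.5 N at the pin (roughly 11.5 N counting grip torque), past your 10 N limit, before I eased off; the final check stopped at about 6.6 N (8.5 N counting grip torque) with the clamp holding.

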